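Fish the dropped parasol hub out from the wire guard

ROBOT

A 6-joint arm with a two-finger parallel gripper is mounted at the origin on the work surface. World frame = base frame: x ahead of the robot, y to its left, z up, the work surface at z = 0. Lengths are in m, angles in rad, forces in N, time in s.
With the tool pointing down it reaches from about 0.375 to 0.9 m from the base axis. Payload 3.1 kg.
Tool frame: the origin (TCP) lies at the centre of the arm's flange, where the gripper is bolted on; the fingertips stand 182 mm ahead of it and the grasp point (between the pads) lies 164 mm ahead of it; z points along the fingers, x is the direction in which the jaws open and shut, and the axes are right-handed (so a half turn about z gives the same grasp; the last joint's range is limited). The gripper opens to 87 mm and grips with 3 to 60 N. Pads are 19 mm wide; open, the fingers measure 117 mm over their backs; the gripper's body (75 mm by 190 mm) begins 51 mm behind the grasp point.
Start: joints at [-1.522, 0.527, 1.433, -0, 1.181, -0.178], TCP at [0.141, -0.609, 0.405] pointing down, gripper open.
Joint ranges: [-3.08, 3.08], [-0.75, 2.2], [0.22, 2.44], [-1.43, 4.57], [0, 2.65], [-2.85, 2.85]. Speed limits (rad/s): [2.79, 2.79, 3.14, 3.14, 3.14, 3.14].

INTERFACE

Orientations are given as a unit quaternion [x, y, z, w].
In Python, from rig import status, eyes, robot gives the robot as it stands. The module is installed in compiled form; this text tells all that it offers.
- The arm moves only by the tool step_arm, never from a script. Its argument "steps" is a list of rows, each a list of 7 numbers: the closure, from -1 (fully open) to 1 (shut), so that 0 is half open, then the shift along the tool's x, y, z each as a share of 0.025 m, from -1 to 1, then the turn, a rotation vector about the tool's x, y, z each as a share of 8 degrees, from -1 to 1. In form: [[jaw, dx, dy, dz, rx, ry, rz], ...]. A call has exactly 10 rows; each row shifts and turns the commanded pose from where the row before left it, along the tool's axes as they then stand; what a row does not reach is not made up. A row lasts 1/10 s, in which the tool goes at most 50 mm and 8.59 degrees, less where a joint would pass 70% of its speed; a pose out of reach is approached as far as the arm can. A call with a number of a shift or a turn outside -1 to 1 is refused whole. A call with a gripper value outside its range is refused whole. The fingers move at their own pace and stop on an object; "squeeze" is the grip in N (left out, the last holds). Time passes only in rows, so rows that do not move let the fingers close, or fill a call up. It gives the time, the measured TCP pose, the force and the opening at its end, in the units of the state.
- status.get_obs(): the state, without advancing time (a new reading comes with each control period).
- eyes.camera(name): name is "scene" or "top"; returns (picture, depth): 384x512x3 uint8, red, green, blue; 384x512 float32, m along the optical axis (not along the pixel's ray), 0 where there is no reading.
- eyes.camera_info(name): a dict with "K" (3x3 intrinsics, pixels), "R" (3x3) and "t" (3): a world point X has camera coordinates R X + t. Camera axes: x right, y down, z forward; pixel columns grow to the right and rows downward; lengths in m; the calibration is good to about 2 mm. A picture is of the moment at which its call begins. camera_info takes no time and is no camera call.
- robot.hand_in(): hands the job in, once; it reports no verdict.
The state is a dict: "time": time; "q": joint angles; "joint_velocities": joint speeds; "joint_torque": joint torques, N m; "position": TCP position; "tool_rot": TCP orientation; "ft_force": force on the tool from outside, world axes, zero at the start; "moment": the same for the moment, N m; "grip_width": finger opening in m.
Only numpy, scipy, OpenCV 4.12 (cv2) and the standard library are available. Lean on these libraries where they do the work, as an engineer would, in place of code of your own. Each camera call takes 0.05 s, during which the arm holds its last target.

TASK

A brass parasol hub has dropped under the fixed wire guard of the polishing motor. With the hooked rod, and never touching the hub with the hand, draw it out through the guard's open mouth until you feel it come up against the adjustable stop bar across the tray, and keep a steady pull of about 8 newtons on it there for a second (between 6 and 10; more than 18 anywhere on the guard, tray or bar bends them). Then leave the hub on the tray outside the guard, lay the rod down on the bench off the tray, and leave everything else where it is.

Things in the scene. Friction and masses are not known exactly. Their poses are not given: they have to be found in the camera images.
- guard: fixed aluminium tray with wire cage and green motor. Origin on the bench under the middle of the cage's open mouth; +x into the cage, z up. Tray: x -140 to 220 mm, y +-85 mm, top at z 6 mm. Cage: x 0 to 200, y +-75 mm, 6 mm wires with 30 mm gaps, underside of roof at z 87 mm, mouth at x = 0 open over 144 mm width. Motor chuck from x 178 mm on, z 45 to 75 mm
- stop: pair of short rails on the tray's edges outside the mouth, on which a dark steel stop bar is clamped across the tray. Origin on the tray top midway between the rails; axes as the guard. The bar (150 mm along y, 14 thick, 12 tall, knobs at |y| 58-74 mm, 24 tall) is rigid; its face towards the mouth is set anywhere from x -10 to -45 mm, not reported: feel for it. There the hub's centre is 24 mm before the face
- hub_center (a point): the dropped brass hub, a flat ring of 48 mm outer and 26 mm bore diameter, 12 mm tall, about 0.13 kg (it drags with about 1 N when slid), lying flat on the tray under the cage; this point is its centre, half-way up
- rod_grip (a point): hooked rod's wooden handle, 100 mm long, 22 wide, 44 tall, on edge on the bench; point mid-length, 26 mm above its underside. x along the rod to the hook, y across the 22 mm, z up. An 8 mm steel rod leaves its front end (50 mm ahead of the point) 34 mm above its underside, runs on 235 mm and ends in a hook prong pointing down. 0.12 kg, balances some 50 mm ahead of the point
- hook_tip (a point): the lower end of the rod's hook prong, level with the handle's underside, 285 mm ahead of the handle's middle along the rod; same axes as rod_grip. The prong is 8 mm thick, 30 mm long and bulges 4 mm forward half-way up, so it fits down into the hub's bore
- finial: bystander, to be left alone: small turned wooden finial, 26 mm wide, 42 mm tall, standing at the back of the cage; origin at the centre of its underside
- tin: bystander, to be left alone: closed paint tin, 60 mm diameter, 70 mm tall; origin at the centre of its underside
- pot_a: bystander, to be left alone: white paint pot, 64 mm wide, 50 mm tall; origin at the centre of its underside
- pot_b: bystander, to be left alone: grey paint pot, 64 mm wide, 50 mm tall; origin at the centre of its underside
- brush: bystander, to be left alone: paint brush, 190 mm long, lying on the bench; origin on its underside
- block: bystander, to be left alone: cork sanding block 90 x 50 x 30 mm; origin at the centre of its underside
- dowel: bystander, to be left alone: straight plain wooden dowel, 12 mm thick, 260 mm long (no hook); origin under its middle
Things that resemble listed ones, but are neither listed nor needed, are in the scene too. Of the things like the part that bears hub_center, leave any that is black or green; of the rest the smaller one is meant.

How it is judged:
On the way, in this order (a step that is already met when the one before it is completed fails the run):
1. the hook has drawn the hub out through the mouth (hub centre outside the mouth, hook tip within 40 mm of it) (x of hub_center in the frame of guard below -0.005 m and horizontal distance between hook_tip and hub_center below 0.04 m).
2. the hub is pulled against the stop bar with 6 to 10 N, held for 0.7 s (contact force between hub and stop between 6 and 10 N), for 0.7 s.
At the end, for the whole second after the job is handed in: the hub lies flat on the tray wholly outside the cage's mouth (its centre 26 to 120 mm out, within 75 mm of the tray's middle line), and the rod lies at rest on the bench with its handle down and its hook tip beyond the tray's edge (x of hub_center in the frame of guard between -0.12 and -0.026 m and y of hub_center in the frame of guard between -0.075 and 0.075 m and height (world z) of hub_center below 0.016 m and height (world z) of rod_grip below 0.036 m and (x of hook_tip in the frame of guard below -0.14 m or y of hook_tip in the frame of guard below -0.085 m or y of hook_tip in the frame of guard above 0.085 m) and height (world z) of hook_tip below 0.03 m and linear speed of each of hub, rod below 0.01 m/s); the robot touches nothing.
It fails at once if the hub is touched by the robot's hand or arm (contact force between any of the fingers, the arm and hub above 0.3 N).
It fails at once if the hub is pulled on the stop bar with more than 18 N (contact force between hub and stop above 18 N).
It fails at once if the rod presses on the tray, guard or stop bar with more than 18 N (contact force between rod and guard above 18 N or contact force between rod and stop above 18 N).
It fails at once if the robot itself pushes the guard, tray or stop bar with more than 18 N (contact force between any of the fingers, the arm and guard above 18 N or contact force between any of the fingers, the arm and stop above 18 N).
It fails at once if a bystander is moved by more than 30 mm (distance of any of finial, tin, pot_a, pot_b, brush, block, dowel from where it was at the start of the episode above 0.03 m).
It also fails if it takes over 72 s, if anything falls off the work surface, if the arm or the gripper's body presses on something with over 40 N, if the wrist force passes 120 N, or if a joint passes its speed limit or range.

## Working session

There is one attempt and no reset: what is moved stays moved. The work goes in short steps, Python scripts to look and compute and a tool call to move; the robot and the scene stay as the last step left them, time stands still between calls to the robot, and variables do not carry over. Pictures are saved under pics/ and viewed, and the job is handed in when it is done.

Besides the shell and the picture viewer there is one more tool, called as a command line: name --pt "numbers of a row" for each row, then --argument value for the rest. step_arm: Moves the arm, as the interface text tells. Its arguments: {"type":"object","properties":{"steps":{"type":"array"},"squeeze":{"type":"number"}},"required":["steps"]}

```bash
mkdir -p pics
cat > h.py <<'E'
import numpy as np, cv2
from rig import status, eyes, robot
def grab(tag):
    out={}
    for n in("scene","top"):
        p,d=eyes.camera(n); np.savez(f"{tag}_{n}.npz",p=p,d=d,**eyes.camera_info(n))
        cv2.imwrite(f"pics/{tag}_{n}.png",p[:,:,::-1]); out[n]=(p,d)
    return out
def load(tag,n):
    z=np.load(f"{tag}_{n}.npz"); return z
def ray(z,u,v,h):
    K,R,t=z["K"],z["R"],z["t"]; c=-R.T@t
    d=R.T@np.linalg.inv(K)@np.array([u,v,1.]); s=(h-c[2])/d[2]; return c+s*d
def dpt(z,u,v):
    K,R,t=z["K"],z["R"],z["t"]; D=z["d"][int(round(v)),int(round(u))]
    return R.T@(np.linalg.inv(K)@np.array([u,v,1.])*D-t)
def proj(z,X):
    x=z["K"]@(z["R"]@np.asarray(X,float)+z["t"]); return x[:2]/x[2]
def tri(za,ua,zb,ub):
    P=[z["K"]@np.c_[z["R"],z["t"]] for z in(za,zb)]
    X=cv2.triangulatePoints(P[0],P[1],np.array(ua,float).reshape(2,1),np.array(ub,float).reshape(2,1)); return (X[:3]/X[3]).ravel()
E
python3 - <<'E'
from h import *
np.set_printoptions(precision=4,suppress=True)
print(status.get_obs())
grab("a")
for n in("scene","top"):
    z=load("a",n); print(n,z["K"],-z["R"].T@z["t"],z["R"])
E
```

```text
{'time': 0.0, 'q': array([-1.5225,  0.5285,  1.4339,  0.    ,  1.1814, -0.1784]), 'joint_velocities': array([-0.0007, -0.001 , -0.0001, -0.0002, -0.0026, -0.0008]), 'joint_torque': array([  0.0006, -44.0038, -17.6592,   0.0635,   0.0583,  -0.0002]), 'position': array([ 0.1406, -0.6086,  0.4037]), 'tool_rot': array([ 0.7826, -0.6226, -0.0007, -0.0009]), 'ft_force': array([-0.1524,  0.1026,  0.285 ]), 'moment': array([-0.0134, -0.0129, -0.0459]), 'grip_width': 0.08699808244557185}
scene [[414.1655   0.     245.2817]
 [  0.     414.1655 188.4057]
 [  0.       0.       1.    ]] [ 1.1394 -0.4211  0.9274] [[ 0.5076  0.8616  0.007 ]
 [ 0.6742 -0.3921 -0.6259]
 [-0.5366  0.3224 -0.7798]]
top [[488.8116   0.     252.7708]
 [  0.     488.8116 195.9016]
 [  0.       0.       1.    ]] [ 0.2806 -0.0498  1.5956] [[-0.0189 -0.9998 -0.0038]
 [-0.987   0.0193 -0.1597]
 [ 0.1598  0.0007 -0.9872]]
```

View pics/a_scene.png

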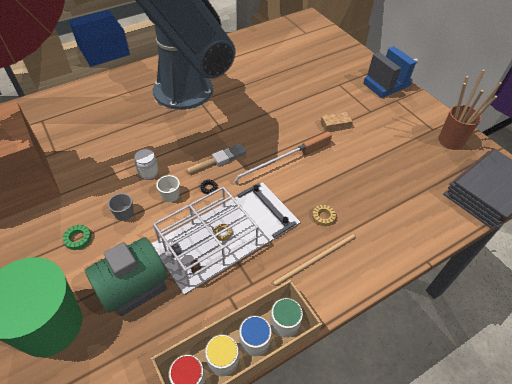

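View pics/a_top.png

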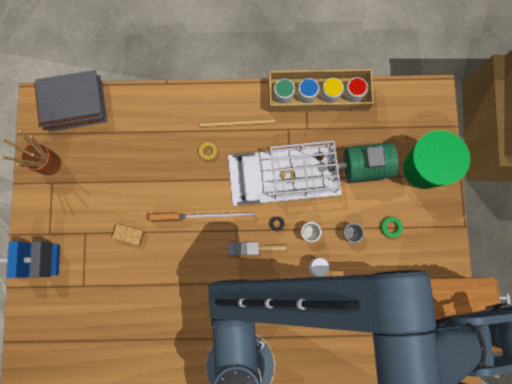

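The scene view shows the guard at about (215,235), with the small brass hub inside at (223,232). The rod's handle is at (317,143) and its hook at (238,180). In the top view the hub is at (287,175) and the rod runs from (150,216) to (254,215). The larger brass ring at (208,151) is a decoy. I'll zoom in next.

Run:
```python
from h import *
a=load("a","scene")["p"][:,:,::-1]; b=load("a","top")["p"][:,:,::-1]
cv2.imwrite("pics/z1.png",cv2.resize(a[115:295,140:340],None,fx=4,fy=3.3333,interpolation=cv2.INTER_CUBIC)) if 0 else cv2.imwrite("pics/z1.png",cv2.resize(a[120:270,140:340],None,fx=4,fy=4,interpolation=cv2.INTER_CUBIC))
cv2.imwrite("pics/z2.png",cv2.resize(b[115:265,145:345],None,fx=4,fy=4,interpolation=cv2.INTER_CUBIC))
```

```text
(no output)
```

View pics/z1.png

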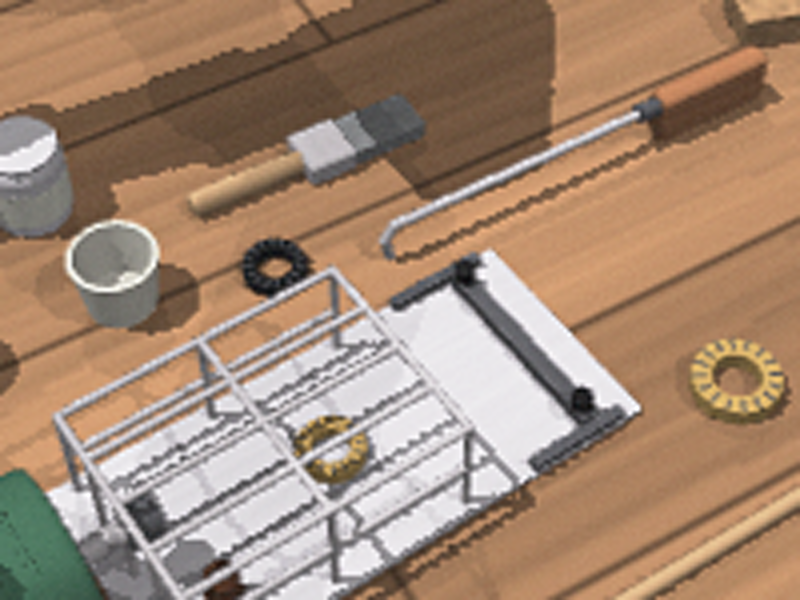

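View pics/z2.png

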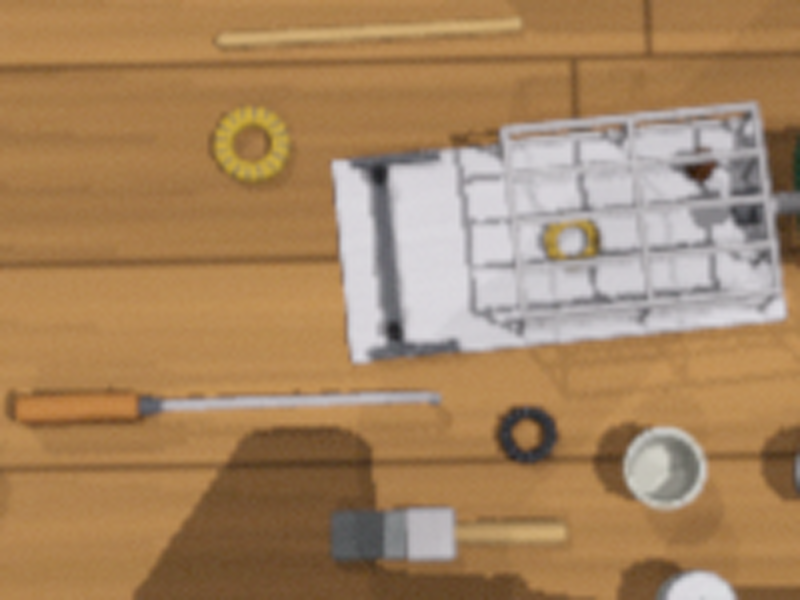

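The zooms show the hub at scene (223,233) and top (287,175), the hook end at scene (237,180) and top (254,215), and the stop bar at top (242,178). The mouth faces left in the top view. Next I'll measure positions from both views.

Run:
```python
from h import *
np.set_printoptions(precision=4,suppress=True)
S,T=load("a","scene"),load("a","top")
for n,z,box in(("scene",S,(125,260,150,345)),("top",T,(120,235,145,350))):
    hsv=cv2.cvtColor(z["p"],cv2.COLOR_RGB2HSV); y0,y1,x0,x1=box
    roi=np.zeros(hsv.shape[:2],np.uint8); roi[y0:y1,x0:x1]=255
    def m(lo,hi): return cv2.bitwise_and(cv2.inRange(hsv,lo,hi),roi)
    for nm,mk in(("brass",m((20,110,90),(34,255,255))),("handle",m((5,140,60),(14,255,255))),("white",m((0,0,170),(179,45,255)))):
        k,lab,st,ce=cv2.connectedComponentsWithStats(mk)
        print(n,nm,[(st[i].tolist(),ce[i].round(1).tolist()) for i in range(1,k) if st[i,4]>25])
```

```text
scene brass [([329, 208, 5, 13, 26], [330.6, 213.4])]
scene handle []
scene white [([235, 148, 65, 33, 119], [266.4, 162.6]), ([212, 150, 17, 12, 116], [219.9, 155.8]), ([157, 175, 23, 18, 105], [169.0, 184.4]), ([259, 182, 41, 42, 398], [277.3, 203.1]), ([152, 187, 132, 73, 3982], [220.7, 226.6]), ([258, 236, 10, 8, 62], [262.0, 239.9]), ([234, 240, 26, 19, 179], [245.6, 249.5]), ([225, 255, 10, 5, 34], [229.9, 257.6])]
top brass [([199, 142, 18, 19, 213], [207.5, 150.7])]
top handle [([151, 217, 17, 5, 34], [158.8, 219.4])]
top white [([242, 141, 100, 62, 3670], [286.2, 174.3]), ([320, 145, 9, 11, 57], [323.8, 149.8]), ([228, 155, 13, 51, 413], [234.1, 179.6]), ([285, 172, 6, 7, 30], [287.1, 174.8]), ([186, 213, 66, 5, 142], [217.2, 214.9]), ([301, 222, 20, 13, 125], [308.3, 228.7])]
```

Run:
```python
from h import *
np.set_printoptions(precision=4,suppress=True)
S,T=load("a","scene"),load("a","top")
def cloud(z):
    K,R,t=z["K"],z["R"],z["t"]; v,u=np.mgrid[0:384,0:512]
    p=np.stack([u,v,np.ones_like(u)],-1)@np.linalg.inv(K).T*z["d"][...,None]
    return (p-t)@R
for n,z in(("top",T),("scene",S)):
    C=cloud(z); hsv=cv2.cvtColor(z["p"],cv2.COLOR_RGB2HSV)
    ok=z["d"]>0
    reg=(C[...,0]>0.3)&(C[...,0]<.8)&(C[...,1]>-.4)&(C[...,1]<.4)&ok
    bench=reg&(hsv[...,0]>8)&(hsv[...,0]<18)&(hsv[...,1]>80)
    print(n,"bench z median",np.median(C[bench][:,2]))
    # brass hub vs decoy
    b=reg&(hsv[...,0]>=17)&(hsv[...,0]<=34)&(hsv[...,1]>110)&(hsv[...,2]>80)&(C[...,2]>.005)&(C[...,2]<.03)
    k,l,st,ce=cv2.connectedComponentsWithStats(cv2.dilate(b.astype(np.uint8),np.ones((3,3))))
    for i in range(1,k):
        q=C[(l==i)&b]
        if len(q)>15: print(" brass",ce[i].round(1),len(q),q.mean(0),q.min(0),q.max(0))
    # handle
    h=reg&(C[...,2]>.03)&(C[...,2]<.06)&(hsv[...,0]>3)&(hsv[...,0]<16)&(hsv[...,1]>120)
    k,l,st,ce=cv2.connectedComponentsWithStats(h.astype(np.uint8))
    for i in range(1,k):
        q=C[(l==i)]
        if len(q)>20: print(" handle",ce[i].round(1),len(q),q.mean(0),q.min(0),q.max(0),"\n  rect",cv2.minAreaRect(q[:,:2].astype(np.float32)), "ztop",np.percentile(q[:,2],[5,50,95]))
    # rod grey
    r=reg&(C[...,2]>.022)&(C[...,2]<.05)&(hsv[...,1]<70)&(C[...,0]<.50)
    k,l,st,ce=cv2.connectedComponentsWithStats(r.astype(np.uint8))
    for i in range(1,k):
        q=C[(l==i)]
        if len(q)>20: print(" grey",ce[i].round(1),len(q),q.mean(0),q.min(0),q.max(0))
    # tray
    w=reg&(hsv[...,1]<50)&(hsv[...,2]>150)&(abs(C[...,2]-.006)<.004)&(C[...,0]>.48)
    k,l,st,ce=cv2.connectedComponentsWithStats(cv2.morphologyEx(w.astype(np.uint8),cv2.MORPH_CLOSE,np.ones((7,7))))
    i=1+st[1:,4].argmax(); q=C[(l==i)&w]
    print(" tray",len(q),np.median(q[:,2]),cv2.minAreaRect(q[:,:2].astype(np.float32)),cv2.boxPoints(cv2.minAreaRect(q[:,:2].astype(np.float32))))
```

```text
top bench z median 3.9190958096105723e-05
 brass [236.9 122.3] 210 [ 0.7891 -0.0005  0.0109] [ 0.7804 -0.1251  0.005 ] [0.7992 0.1277 0.0199]
 brass [206.9 150.7] 210 [0.6923 0.0998 0.0154] [0.6625 0.0702 0.005 ] [0.7247 0.1352 0.0258]
 brass [283.1 175. ] 24 [ 0.6037 -0.149   0.0184] [ 0.5889 -0.1566  0.0108] [ 0.6177 -0.1429  0.0243]
 brass [291.9 174.3] 19 [ 0.6052 -0.1794  0.0181] [ 0.5936 -0.1827  0.0084] [ 0.6187 -0.1736  0.0246]
 brass [128.  234.2] 200 [0.4176 0.3537 0.0263] [0.3855 0.3094 0.0052] [0.4512 0.3992 0.03  ]
 brass [272.9 247.5] 140 [ 0.3664 -0.1086  0.0172] [ 0.3581 -0.1528  0.0066] [ 0.3756 -0.0686  0.0274]
 handle [163.2 216.2] 213 [0.4718 0.2389 0.0431] [0.4607 0.1884 0.031 ] [0.4834 0.2882 0.0517] 
  rect ((0.4716748893260956, 0.238296240568161), (0.0997968316078186, 0.0226618442684412), 89.25946807861328) ztop [0.0368 0.0434 0.0491]
 grey [215.5 214.6] 179 [0.4744 0.0722 0.0374] [ 0.4683 -0.0515  0.025 ] [0.4792 0.1861 0.0478]
 grey [312.  229.5] 103 [ 0.4201 -0.2352  0.0405] [ 0.3835 -0.2605  0.022 ] [ 0.4438 -0.1996  0.0499]
 grey [357.5 230.9] 91 [ 0.4129
[... 679 characters left out ...]
9785529077053, 0.09983404725790024), 2.6040403842926025) ztop [0.0325 0.0411 0.0445]
 grey [271.1 161. ] 205 [0.4746 0.0666 0.0347] [ 0.4667 -0.0562  0.0234] [0.4796 0.1858 0.0416]
 grey [147.3 169.1] 143 [ 0.3244 -0.2589  0.0363] [ 0.3014 -0.2842  0.0221] [ 0.3348 -0.2261  0.0499]
 grey [168.2 185.6] 296 [ 0.4116 -0.2324  0.0381] [ 0.3809 -0.2631  0.0221] [ 0.446  -0.2013  0.05  ]
 grey [120.4 204. ] 330 [ 0.4059 -0.3683  0.0381] [ 0.3747 -0.399   0.022 ] [ 0.4399 -0.3375  0.05  ]
 tray 3774 0.004553932822746514 ((0.6067306995391846, -0.15612322092056274), (0.1705266386270523, 0.3602827787399292), 4.86452579498291) [[ 0.5065  0.0161]
 [ 0.5371 -0.3428]
 [ 0.707  -0.3284]
 [ 0.6764  0.0306]]
```

Run:
```python
from h import *
S,T=load("a","scene"),load("a","top")
th=np.deg2rad(4.8); gx=np.array([np.sin(th),-np.cos(th)]); gy=np.array([np.cos(th),np.sin(th)])
o=np.array([.6055,-.1145])
def G(x,y,z): return np.r_[o+gx*x+gy*y,z]
for n,z,(y0,x0) in(("scene",S,(120,140)),("top",T,(115,145))):
    im=cv2.resize(z["p"][y0:y0+150,x0:x0+200,::-1],None,fx=4,fy=4,interpolation=cv2.INTER_CUBIC)
    def L(P,c,cl=True):
        p=np.array([(proj(z,X)-[x0,y0]+.5)*4 for X in P]).round().astype(np.int32); cv2.polylines(im,[p],cl,c,1)
    L([G(-.14,-.085,.006),G(.22,-.085,.006),G(.22,.085,.006),G(-.14,.085,.006)],(0,0,255))
    L([G(0,-.075,.09),G(.2,-.075,.09),G(.2,.075,.09),G(0,.075,.09)],(255,0,255))
    a=np.linspace(0,2*np.pi,40)
    for h in(.605,):
      for r in(.024,.013): L([np.r_[.605+r*np.cos(t),-.167+r*np.sin(t),.018] for t in a],(255,0,0))
    ax=np.array([.0149,-.9999]); g=np.array([.472,.2375])
    L([np.r_[g-ax*.05,.044],np.r_[g+ax*.05,.044]],(0,255,0),False)
    L([np.r_[g+ax*.05,.034],np.r_[g+ax*.285,.034],np.r_[g+ax*.285,0.]],(0,255,0),False)
    cv2.imwrite(f"pics/o1_{n}.png",im)
```

```text
(no output)
```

View pics/o1_scene.png

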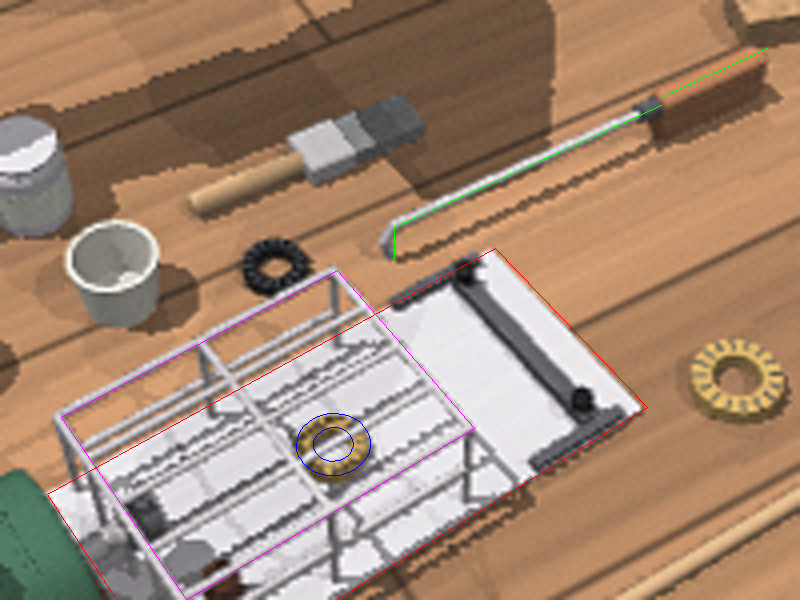

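View pics/o1_top.png

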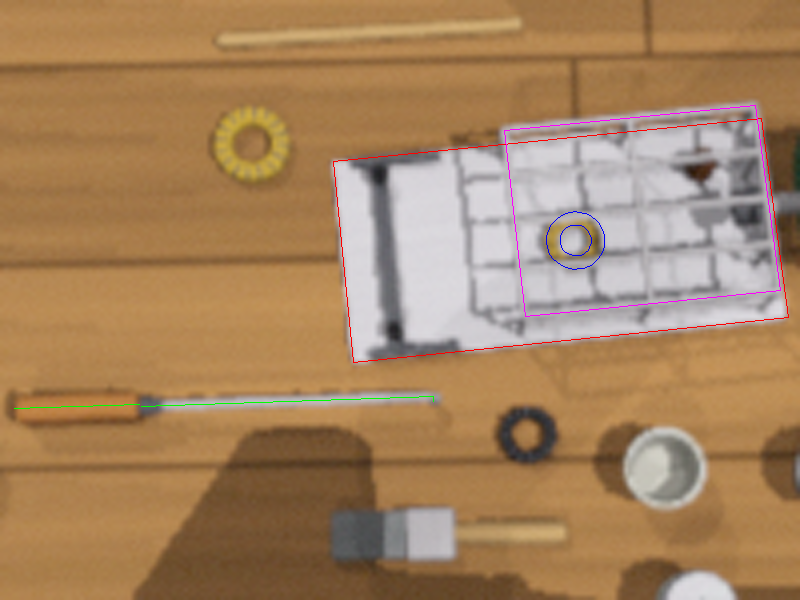

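step_arm --pt "-1 0 0 0 0 0 -0.97" --pt "-1 0 0 0 0 0 -0.97" --pt "-1 0 0 0 0 0 -0.97" --pt "-1 0 0 0 0 0 -0.97" --pt "-1 0 0 0 0 0 -0.97" --pt "-1 0 0 0 0 0 -0.97" --pt "-1 0 0 0 0 0 -0.97" --pt "-1 0 0 0 0 0 -0.97" --pt "-1 0 0 0 0 0 -0.97" --pt "-1 0 0 0 0 0 -0.97"

```text
time: 1.1
position: [0.1406, -0.6088, 0.4041]
tool_rot: [1.0, 0.008, -0.0, -0.001]
ft_force: [-0.6, -0.4, -0.3]
grip_width: 0.0866
```

The outlines overlay both views to within about 1 pixel. That puts the guard origin at about (0.6055,-0.1145) with yaw 4.8°, the hub at about (0.605,-0.165) and the rod grip at (0.472,0.2375). I'll move over to the rod.

step_arm --pt "-1 0.9 -1 0 0 0 0" --pt "-1 1 -1 0 0 0 0" --pt "-1 1 -1 0 0 0 0" --pt "-1 1 -1 0 0 0 0" --pt "-1 1 -1 0 0 0 0" --pt "-1 1 -1 0 0 0 0" --pt "-1 1 -1 0 0 0 0" --pt "-1 1 -1 0 0 0 0" --pt "-1 1 -1 0 0 0 0" --pt "-1 1 -1 0 0 0 0"

```text
time: 2.1
position: [0.3862, -0.3551, 0.4044]
tool_rot: [1.0, 0.005, -0.0, -0.0]
ft_force: [1.4, -1.0, -0.5]
grip_width: 0.087
```

step_arm --pt "-1 1 -1 0 0 0 0" --pt "-1 1 -1 0 0 0 0" --pt "-1 1 -1 0 0 0 0" --pt "-1 0.5 -1 0 0 0 0" --pt "-1 0 -1 0 0 0 0" --pt "-1 0 -1 0 0 0 0" --pt "-1 0 -1 0 0 0 0" --pt "-1 0 -1 0 0 0 0" --pt "-1 0 -1 0 0 0 0" --pt "-1 0 -1 0 0 0 0"

```text
time: 3.1
position: [0.4701, -0.1044, 0.4045]
tool_rot: [1.0, 0.005, -0.0, -0.0]
ft_force: [0.1, 0.2, -0.0]
grip_width: 0.087
```

step_arm --pt "-1 0 -1 0 0 0 0" --pt "-1 0 -1 0 0 0 0" --pt "-1 0 -1 0.5 0 0 0" --pt "-1 0 -1 0.5 0 0 0" --pt "-1 0 -1 0.5 0 0 0" --pt "-1 0 -1 0.5 0 0 0" --pt "-1 0 -1 0.5 0 0 0" --pt "-1 0 -1 0.5 0 0 0" --pt "-1 0 -1 0.5 0 0 0" --pt "-1 0 -1 0.5 0 0 0"

```text
time: 4.1
position: [0.4676, 0.1455, 0.304]
tool_rot: [1.0, 0.005, -0.0, 0.0]
ft_force: [0.5, -0.2, 0.2]
grip_width: 0.0873
```

step_arm --pt "-1 0.1 -0.9 0 0 0 0" --pt "-1 0.1 -0.95 0.3 0 0 0" --pt "-1 0 -0.9 0.4 0 0 0" --pt "-1 0 -0.9 0.5 0 0 0" --pt "-1 0 0 0.7 0 0 0" --pt "-1 0 0 0.7 0 0 0" --pt "-1 0 0 0.7 0 0 0" --pt "-1 0 0 0.6 0 0 0" --pt "-1 0 0 0.3 0 0 0" --pt "-1 0 0 0 0 0 0"

```text
time: 5.1
position: [0.4715, 0.2356, 0.1987]
tool_rot: [1.0, 0.005, -0.001, 0.0]
ft_force: [0.7, -0.6, -0.4]
grip_width: 0.0869
```

step_arm --pt "-1 0.02 -0.06 0.3 0 0 -0.03" --pt "-1 0 0 0 0 0 0" --pt "1 0 0 0 0 0 0" --pt "1 0 0 0 0 0 0" --pt "1 0 0 0 0 0 0" --pt "1 0 0 0 0 0 0" --pt "1 0 0 0 0 0 0" --pt "1 0 0 0 0 0 0" --pt "1 0 0 0 0 0 0" --pt "1 0 0 0 0 0 0" --squeeze 55

```text
time: 6.1
position: [0.4723, 0.2373, 0.1923]
tool_rot: [1.0, 0.007, 0.0, -0.0]
ft_force: [0.1, -0.4, 0.4]
grip_width: 0.0311
```

step_arm --pt "1 0 0 0 0 0 0" --pt "1 0 0 0 0 0 0" --pt "1 0 0 0 0 0 0" --pt "1 0 0 0 0 0 0" --pt "1 0 0 0 0 0 0" --pt "1 0 0 -0.4 0 0 0" --pt "1 0 0 -0.4 0 0 0" --pt "1 0 0 -0.6 0 0 0" --pt "1 0 0 -0.6 0 0 0" --pt "1 0 0 0 0 0 0"

```text
time: 7.1
position: [0.4731, 0.2375, 0.2447]
tool_rot: [1.0, 0.007, 0.003, -0.001]
ft_force: [-0.1, 0.1, -0.4]
grip_width: 0.0215
```

Run:
```python
from h import *
grab("b"); print(status.get_obs())
a=load("b","scene")["p"][:,:,::-1]; b=load("b","top")["p"][:,:,::-1]
cv2.imwrite("pics/b1.png",cv2.resize(a[80:230,180:380],None,fx=4,fy=4,interpolation=cv2.INTER_CUBIC))
cv2.imwrite("pics/b2.png",cv2.resize(b[140:290,130:330],None,fx=4,fy=4,interpolation=cv2.INTER_CUBIC))
```

```text
{'time': 7.2, 'q': array([2.53959973e-01, 6.52050283e-01, 1.80346906e+00, 4.54210366e-05,
       6.84406081e-01, 2.39356845e-01]), 'joint_velocities': array([-9.81438566e-04,  2.19662245e-02,  1.08634825e-02,  5.80684465e-04,
       -1.14667986e-04,  6.77076031e-05]), 'joint_torque': array([ 1.83511362e-02, -4.18369102e+01, -9.30847675e+00,  1.38094081e-02,
        7.64818105e-03,  1.08079763e-03]), 'position': array([0.47240679, 0.23730192, 0.2429483 ]), 'tool_rot': array([ 9.99973124e-01,  7.28391328e-03,  8.04873722e-04, -2.17476645e-04]), 'ft_force': array([ 0.13286458,  0.47487835, -1.25296286]), 'moment': array([ 0.02937851, -0.05970781,  0.00831781]), 'grip_width': 0.021403175065771038}
```

View pics/b1.png

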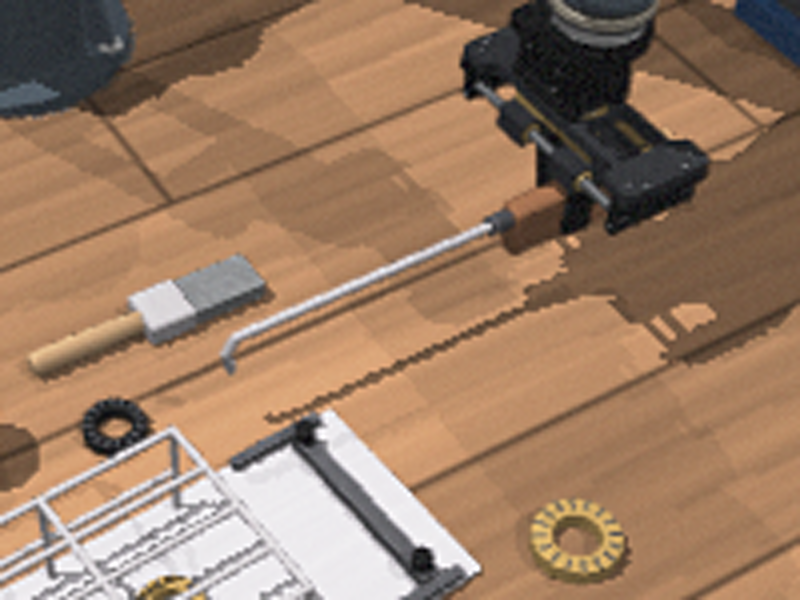

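View pics/b2.png

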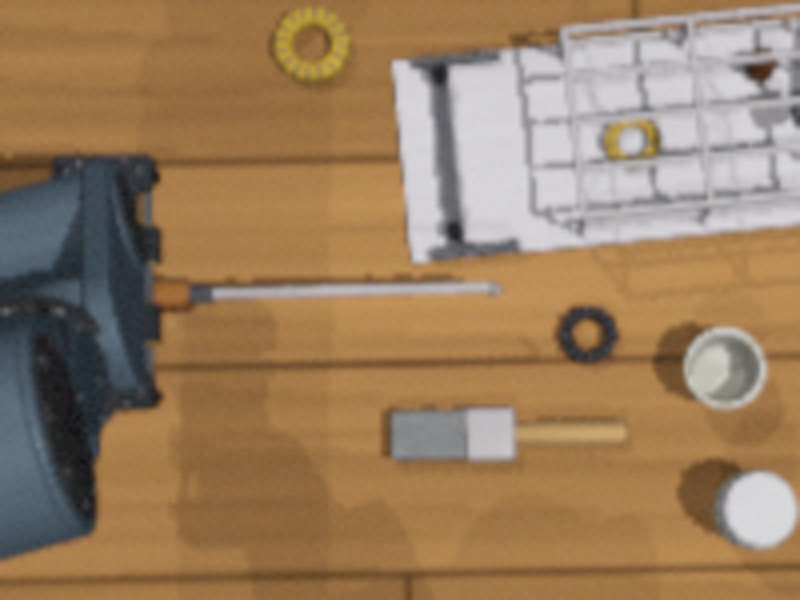

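The rod is held at a width of 21.4 mm and lifted. Its hook bend shows at scene (238,166), its tip at scene (237.5,172.5), and its front end at top (254,212.5). I'll check for droop.

Run:
```python
from h import *
np.set_printoptions(precision=4,suppress=True)
S,T=load("b","scene"),load("b","top")
print("tri end",tri(S,(238,165.8),T,(254.2,212.5)), "tri collar", tri(S,(180+500/4,80+222/4),T,(130+200/4,140+294/4)))
yaw=np.deg2rad(.83)
for X in([.4724+.285*np.sin(yaw),.2373-.285,.085],[.4724+.285*np.sin(yaw),.2373-.285,.051]): print(X,proj(S,X),proj(T,X))
K=S
def cloud(z):
    K,R,t=z["K"],z["R"],z["t"]; v,u=np.mgrid[0:384,0:512]
    p=np.stack([u,v,np.ones_like(u)],-1)@np.linalg.inv(K).T*z["d"][...,None]
    return (p-t)@R
for z in(S,T):
    C=cloud(z); m=(z["d"]>0)&(C[...,2]>.05)&(C[...,2]<.11)&(abs(C[...,0]-.475)<.025)&(C[...,1]<.16)&(C[...,1]>-.08)
    q=C[m]
    for lo,hi in((-.08,-.02),(-.02,.03),(.03,.08),(.08,.13)):
        k=q[(q[:,1]>lo)&(q[:,1]<hi)]; print(lo,len(k),np.median(k,0),k[:,1].min())
```

```text
tri end [ 0.4747 -0.0499  0.0778] tri collar [0.4745 0.1796 0.0819]
[np.float64(0.47652843194950284), -0.047699999999999965, 0.085] [237.7393 164.296 ] [252.7546 211.2865]
[np.float64(0.47652843194950284), -0.047699999999999965, 0.051] [237.827  172.4492] [252.7953 212.6606]
-0.08 55 [ 0.4787 -0.0457  0.0834] -0.05695204429783807
-0.02 47 [0.4785 0.0045 0.087 ] -0.018579600844197852
0.03 46 [0.4774 0.0565 0.0863] 0.03294715457873268
0.08 42 [0.4773 0.104  0.0866] 0.08091879759436757
-0.08 33 [ 0.477  -0.0361  0.0877] -0.05155020729689545
-0.02 40 [0.4775 0.0014 0.0881] -0.017398142108986703
0.03 38 [0.4763 0.0601 0.0882] 0.032460495294081584
0.08 48 [0.4768 0.1055 0.0887] 0.08194837721850823
```

step_arm --pt "1 0 0 0 0 0 -0.25" --pt "1 0 0 0 0 0 -0.25" --pt "1 0.6 0 0 0 0 0" --pt "1 0.8 0 0 0 0 0" --pt "1 0.8 0 0 0 0 0" --pt "1 0.8 0 0 0 0 0" --pt "1 0.6 0 0.2 0 0 0" --pt "1 0.3 0 0.2 0 0 0" --pt "1 0 0 0.2 0 0 0" --pt "1 0 0 0 0 0 0"

```text
time: 8.2
position: [0.5681, 0.2452, 0.2256]
tool_rot: [0.999, 0.042, -0.002, 0.0]
ft_force: [0.6, -0.0, -1.1]
grip_width: 0.0216
```

Run:
```python
from h import *
from scipy.spatial.transform import Rotation as Ro
o=status.get_obs();R=Ro.from_quat(o["tool_rot"]).as_matrix();print(o["position"],R.round(4))
tip=o["position"]+R@[.001,.286,.192];print("tip",tip)
d=np.array([.605,-.165,.035])-tip;print("tool move",R.T@d, "x25mm",R.T@d/.025, o["ft_force"])
grab("c")
a=load("c","scene")["p"][:,:,::-1]; b=load("c","top")["p"][:,:,::-1]
cv2.imwrite("pics/c1.png",cv2.resize(a[110:260,160:360],None,fx=4,fy=4,interpolation=cv2.INTER_CUBIC))
cv2.imwrite("pics/c2.png",cv2.resize(b[115:265,145:345],None,fx=4,fy=4,interpolation=cv2.INTER_CUBIC))
```

```text
[0.56810733 0.24522579 0.22562396] [[ 9.964e-01  8.430e-02 -4.500e-03]
 [ 8.430e-02 -9.964e-01 -1.000e-03]
 [-4.600e-03  6.000e-04 -1.000e+00]]
tip [ 0.59235014 -0.03986322  0.03379709]
tool move [ 0.00205087  0.12575844 -0.00113504] x25mm [ 0.08203464  5.03033766 -0.0454014 ] [ 0.59972557 -0.01199511 -1.09916929]
```

View pics/c1.png

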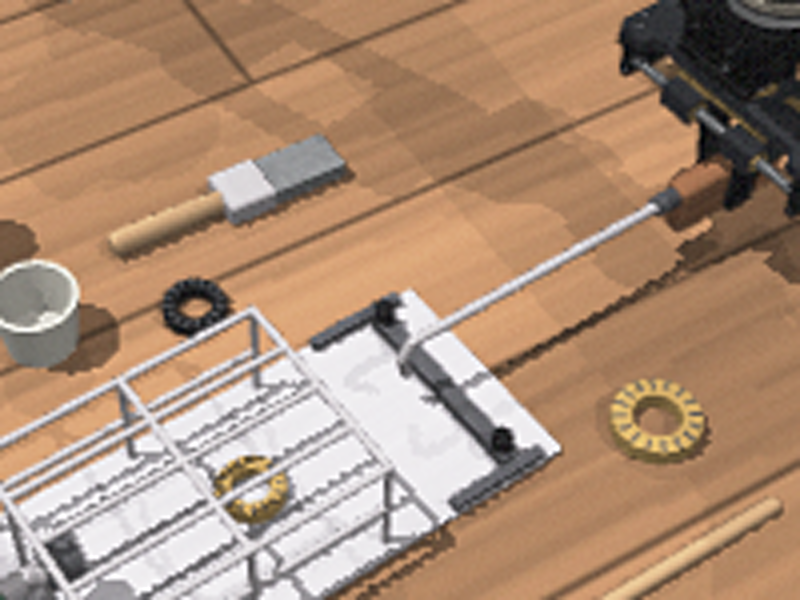

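View pics/c2.png

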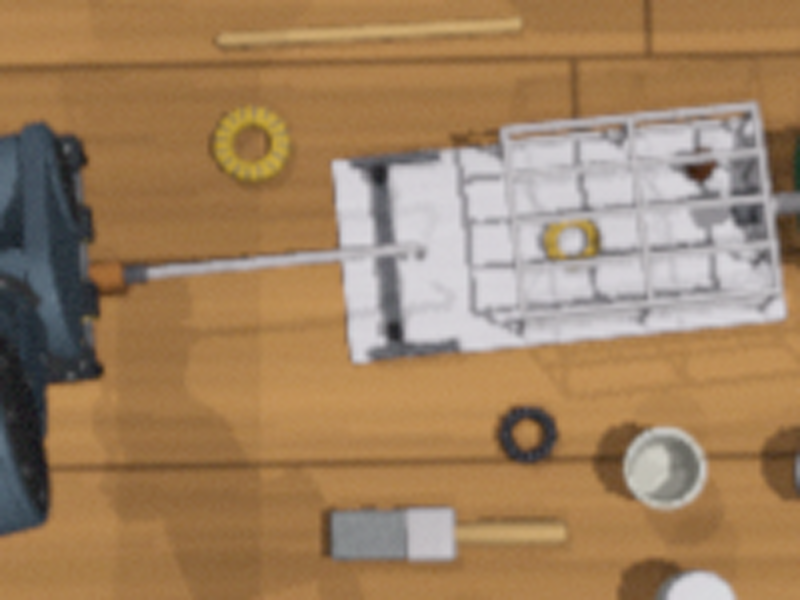

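The rod lines up with the hub. In the top view the hook is at (415,250) and the hub at (570,241), and the pixel gap gives about 126 mm, which agrees with the computed move. I'll advance in through the mouth.

step_arm --pt "1 0.04 0.5 0 0 0 0" --pt "1 0.04 0.6 0 0 0 0" --pt "1 0 0.6 0 0 0 0" --pt "1 0 0.6 0 0 0 0" --pt "1 0 0.6 0 0 0 0" --pt "1 0 0.6 0 0 0 0" --pt "1 0 0.6 0 0 0 0" --pt "1 0 0.6 0 0 0 0" --pt "1 0 0.33 0 0 0 0" --pt "1 0 0 0 0 0 0"

```text
time: 9.3
position: [0.5823, 0.119, 0.2273]
tool_rot: [0.999, 0.041, 0.0, 0.0]
ft_force: [-0.5, -0.7, -1.9]
grip_width: 0.0219
```

```bash
cat > chk.py <<'E'
from h import *
import sys
from scipy.spatial.transform import Rotation as Ro
np.set_printoptions(precision=4,suppress=True)
t=sys.argv[1]
o=status.get_obs();R=Ro.from_quat(o["tool_rot"]).as_matrix();print(o["position"],o["ft_force"],o["moment"],o["time"])
tip=o["position"]+R@[.001,.286,.192];print("tip",tip)
grab(t)
a=load(t,"scene")["p"][:,:,::-1]; b=load(t,"top")["p"][:,:,::-1]
y,x=[int(v) for v in sys.argv[2:4]]; y2,x2=[int(v) for v in sys.argv[4:6]]
cv2.imwrite(f"pics/{t}1.png",np.hstack([cv2.resize(i,None,fx=5,fy=5,interpolation=cv2.INTER_CUBIC) for i in(a[y:y+110,x:x+80],b[y2:y2+110,x2:x2+80])]))
E
python3 chk.py d 180 190 125 240
```

```text
[0.5823 0.119  0.2273] [-0.51   -0.7098 -1.9135] [ 0.0673 -0.0878 -0.0238] 9.3
tip [ 0.6069 -0.166   0.0353]
```

View pics/d1.png

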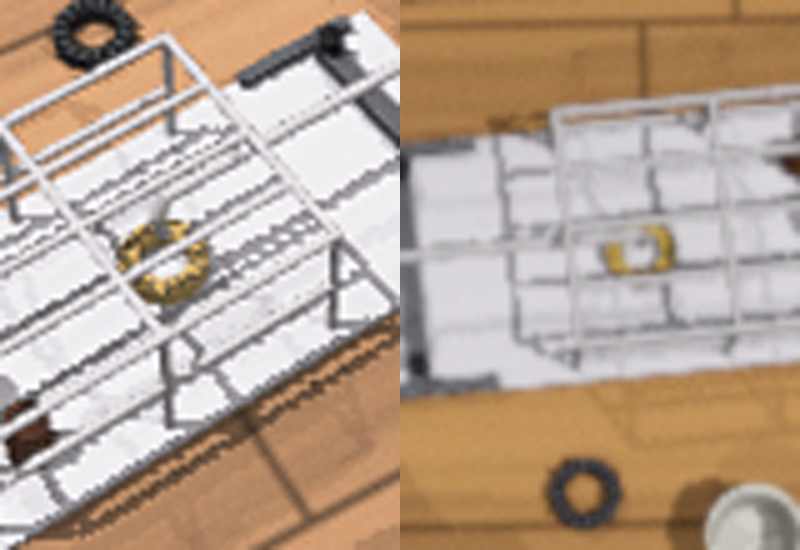

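step_arm --pt "1 -0.06 0 0.1 0 0 0" --pt "1 0 0 0.15 0 0 0" --pt "1 0 0 0.15 0 0 0" --pt "1 0 0 0.15 0 0 0" --pt "1 0 0 0.1 0 0 0" --pt "1 0 0 0.1 0 0 0" --pt "1 0 0 0.05 0 0 0" --pt "1 0 0 0 0 0 0" --pt "1 0 0 0 0 0 0" --pt "1 0 0 0 0 0 0"

```text
time: 10.4
position: [0.5806, 0.1202, 0.2074]
tool_rot: [0.999, 0.042, 0.0, -0.0]
ft_force: [-0.0, 0.0, 0.1]
grip_width: 0.0215
```

```bash
python3 chk.py e 180 190 125 240
```

```text
[0.5806 0.1202 0.2074] [-0.0184  0.029   0.0816] [ 0.0769 -0.122  -0.0055] 10.4
tip [ 0.6058 -0.1647  0.0154]
```

View pics/e1.png

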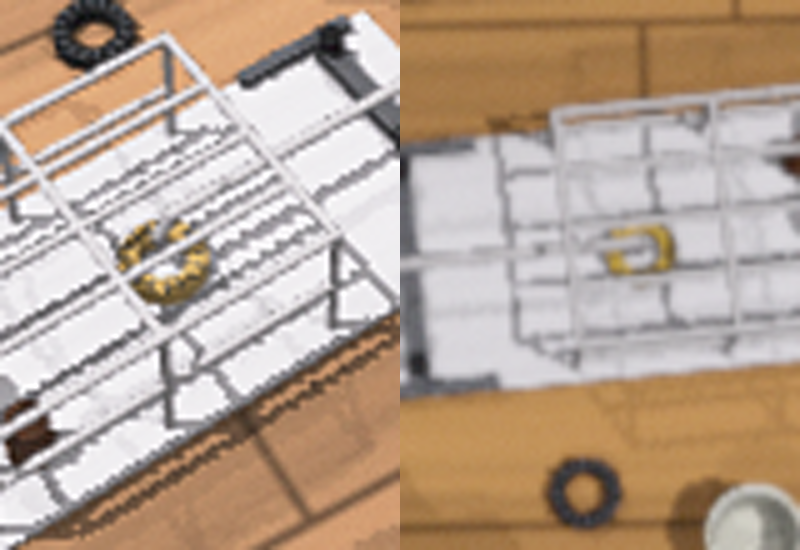

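step_arm --pt "1 0 0 0.1 0 0 0" --pt "1 0 0 0.1 0 0 0" --pt "1 0 0 0.04 0 0 0" --pt "1 0 0 0 0 0 0" --pt "1 0 0 0 0 0 0" --pt "1 0 0 0 0 0 0" --pt "1 0 0 0 0 0 0" --pt "1 0 0 0 0 0 0" --pt "1 0 0 0 0 0 0" --pt "1 0 0 0 0 0 0"

```text
time: 11.5
position: [0.5806, 0.1202, 0.2013]
tool_rot: [0.999, 0.042, 0.0, -0.0]
ft_force: [0.3, -0.4, -1.0]
grip_width: 0.0216
```

```bash
python3 chk.py f 180 190 125 240
```

```text
[0.5806 0.1202 0.2013] [ 0.3354 -0.4102 -1.0102] [ 0.0717 -0.1251  0.0061] 11.5
tip [ 0.6057 -0.1647  0.0093]
```

View pics/f1.png

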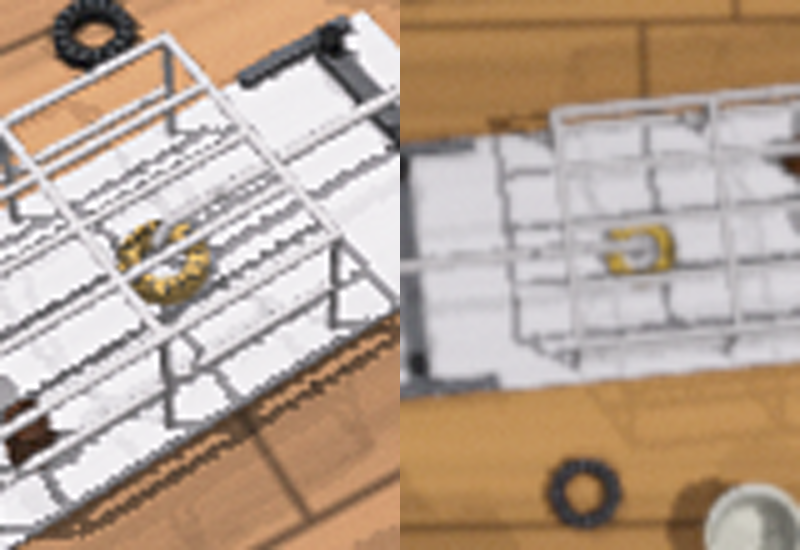

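step_arm --pt "1 0 -0.1 0 0 0 0" --pt "1 0 -0.15 0 0 0 0" --pt "1 0 -0.2 0 0 0 0" --pt "1 0 -0.2 0 0 0 0" --pt "1 0 -0.2 0 0 0 0" --pt "1 0 -0.2 0 0 0 0" --pt "1 0 -0.2 0 0 0 0" --pt "1 0 -0.2 0 0 0 0" --pt "1 0 -0.1 0 0 0 0" --pt "1 0 0 0 0 0 0"

```text
time: 12.6
position: [0.5772, 0.1594, 0.2013]
tool_rot: [0.999, 0.042, 0.0, -0.0]
ft_force: [0.3, 0.1, -0.6]
grip_width: 0.0214
```

```bash
python3 chk.py g 160 200 125 220
```

```text
[0.5772 0.1594 0.2013] [ 0.2754  0.0726 -0.6328] [ 0.0362 -0.0558  0.0672] 12.6
tip [ 0.6024 -0.1255  0.0092]
```

View pics/g1.png

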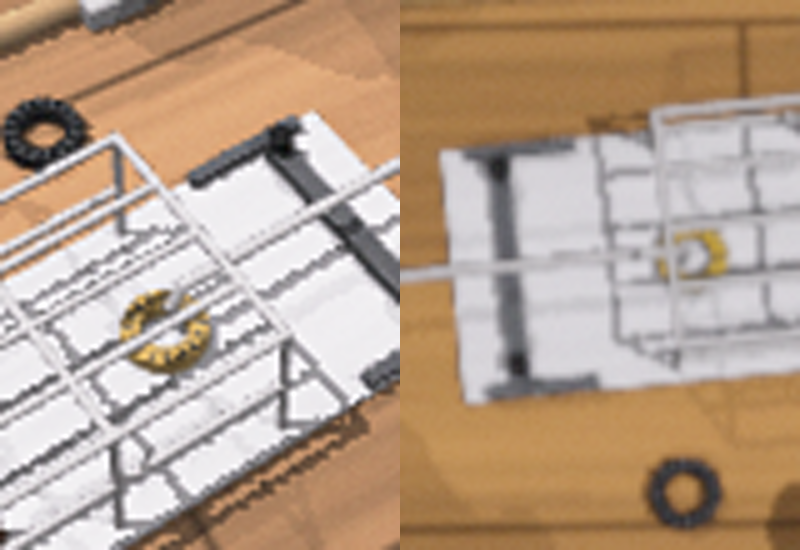

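Run:
```python
from h import *
np.set_printoptions(precision=4,suppress=True)
th=np.deg2rad(4.8); gx=np.array([np.sin(th),-np.cos(th)]); gy=np.array([np.cos(th),np.sin(th)]); o=np.array([.6055,-.1145])
for n in("top","scene"):
    z=load("a",n); g=cv2.cvtColor(z["p"],cv2.COLOR_RGB2GRAY).astype(float)
    for y in(-.04,-.02,.02,.04):
        xs=np.arange(-.14,-.02,.001); v=[]
        for x in xs:
            u=proj(z,np.r_[o+gx*x+gy*y,.018]); v.append(cv2.getRectSubPix(g.astype(np.float32),(1,1),(float(u[0]),float(u[1])))[0,0])
        v=np.array(v); m=xs[v<140]; print(n,y,m.min(),m.max())
```

```text
top -0.04 -0.11099999999999999 -0.09799999999999998
top -0.02 -0.10999999999999999 -0.09699999999999998
top 0.02 -0.10899999999999999 -0.09699999999999998
top 0.04 -0.10999999999999999 -0.09699999999999998
scene -0.04 -0.10399999999999998 -0.08799999999999997
scene -0.02 -0.10499999999999998 -0.08799999999999997
scene 0.02 -0.135 -0.08699999999999997
scene 0.04 -0.139 -0.020999999999999908
```

step_arm --pt "1 0 -0.1 0 0 0 0" --pt "1 0 -0.2 0 0 0 0" --pt "1 0 -0.2 0 0 0 0" --pt "1 0 -0.2 0 0 0 0" --pt "1 0 -0.2 0 0 0 0" --pt "1 0 -0.2 0 0 0 0" --pt "1 0 -0.2 0 0 0 0" --pt "1 0 -0.2 0 0 0 0" --pt "1 0 -0.2 0 0 0 0" --pt "1 0 -0.2 0 0 0 0"

```text
time: 13.7
position: [0.5732, 0.2066, 0.2013]
tool_rot: [0.999, 0.042, -0.0, 0.0]
ft_force: [-0.3, -0.3, -0.7]
grip_width: 0.0216
```

step_arm --pt "1 0 -0.2 0 0 0 0" --pt "1 0 -0.2 0 0 0 0" --pt "1 0 -0.2 0 0 0 0" --pt "1 0 -0.1 0 0 0 0" --pt "1 0 0 0 0 0 0" --pt "1 0 0 0 0 0 0" --pt "1 0 0 0 0 0 0" --pt "1 0 0 0 0 0 0" --pt "1 0 0 0 0 0 0" --pt "1 0 0 0 0 0 0"

```text
time: 14.7
position: [0.5718, 0.2235, 0.2013]
tool_rot: [0.999, 0.042, 0.0, -0.0]
ft_force: [0.3, -0.0, -1.3]
grip_width: 0.0214
```

```bash
python3 chk.py i 140 220 125 210
```

```text
[0.5718 0.2235 0.2013] [ 0.2631 -0.0147 -1.3362] [-0.0101 -0.1008 -0.0131] 14.7
tip [ 0.5969 -0.0614  0.0093]
```

View pics/i1.png

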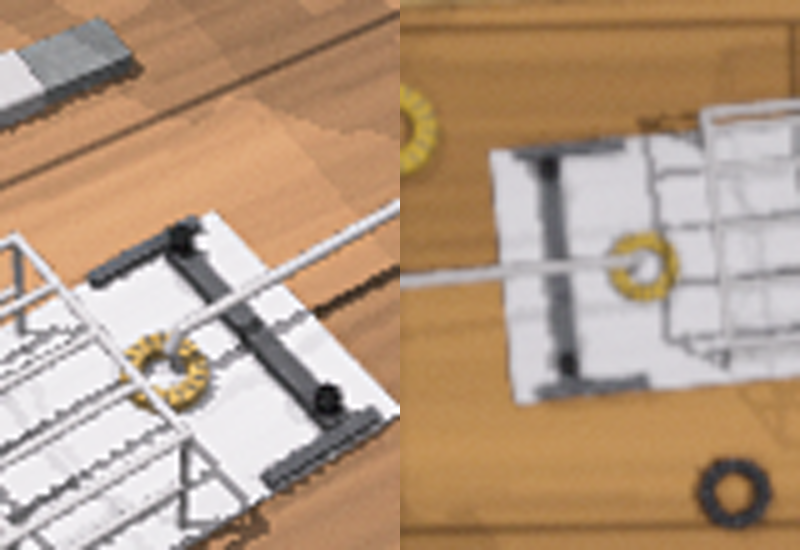

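The hub is outside the mouth, hooked, with about 22 mm left to the bar. In the top view it sits at (645,265) and the bar at (562,270). I'll creep closer.

step_arm --pt "1 0 -0.1 0 0 0 0" --pt "1 0 -0.1 0 0 0 0" --pt "1 0 -0.1 0 0 0 0" --pt "1 0 -0.1 0 0 0 0" --pt "1 0 -0.06 0 0 0 0" --pt "1 0 -0.06 0 0 0 0" --pt "1 0 -0.04 0 0 0 0" --pt "1 0 -0.04 0 0 0 0" --pt "1 0 -0.04 0 0 0 0" --pt "1 0 -0.04 0 0 0 0"

```text
time: 15.8
position: [0.5704, 0.2406, 0.2013]
tool_rot: [0.999, 0.042, 0.0, 0.0]
ft_force: [0.3, -1.6, -1.8]
grip_width: 0.0211
```

step_arm --pt "1 0 -0.03 0 0 0 0" --pt "1 0 -0.03 0 0 0 0" --pt "1 0 -0.03 0 0 0 0" --pt "1 0 -0.03 0 0 0 0" --pt "1 0 0 0 0 0 0" --pt "1 0 0 0 0 0 0" --pt "1 0 0 0 0 0 0" --pt "1 0 0 0 0 0 0" --pt "1 0 0 0 0 0 0" --pt "1 0 0 0 0 0 0"

```text
time: 16.8
position: [0.5701, 0.2436, 0.2013]
tool_rot: [0.999, 0.042, 0.0, -0.0]
ft_force: [0.7, -0.5, -0.6]
grip_width: 0.0217
```

```bash
cat > ft.py <<'E'
from h import *
import sys
np.set_printoptions(precision=3,suppress=True)
F=[];M=[];P=[]
for i in range(int(sys.argv[1])):
    o=status.get_obs();F.append(o["ft_force"]);M.append(o["moment"]);P.append(o["position"]); eyes.camera("top")
print("F",np.mean(F,0),np.std(F,0),"M",np.mean(M,0),"P",np.mean(P,0).round(4),o["time"])
E
python3 ft.py 8; python3 chk.py j 140 220 125 210
```

```text
F [ 0.259  0.022 -1.304] [0.415 0.316 0.516] M [ 0.011 -0.089 -0.018] P [0.57  0.244 0.201] 17.15
[0.5701 0.2436 0.2013] [ 0.1746 -1.3587 -0.8418] [ 0.0325 -0.1445  0.0066] 17.2
tip [ 0.5952 -0.0413  0.0092]
```

View pics/j1.png

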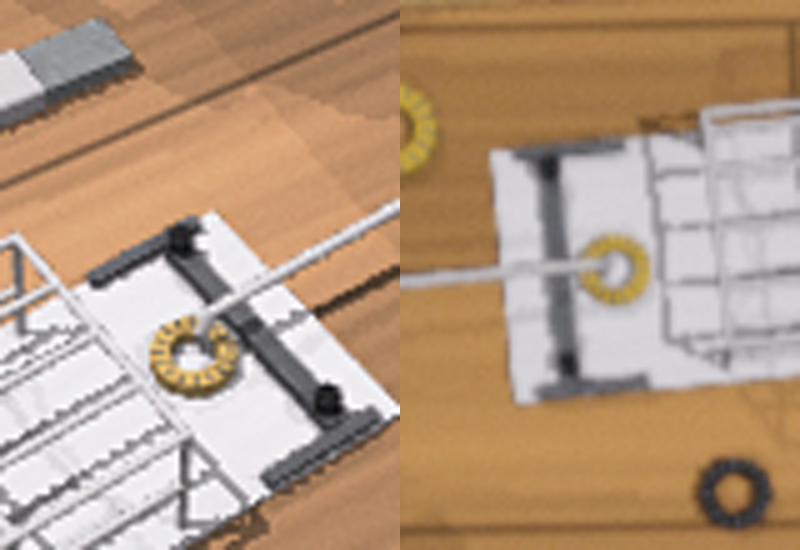

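step_arm --pt "1 0 -0.02 0 0 0 0" --pt "1 0 -0.02 0 0 0 0" --pt "1 0 -0.02 0 0 0 0" --pt "1 0 -0.02 0 0 0 0" --pt "1 0 -0.02 0 0 0 0" --pt "1 0 0 0 0 0 0" --pt "1 0 0 0 0 0 0" --pt "1 0 0 0 0 0 0" --pt "1 0 0 0 0 0 0" --pt "1 0 0 0 0 0 0"

```text
time: 18.3
position: [0.5699, 0.246, 0.2013]
tool_rot: [0.999, 0.042, -0.0, -0.0]
ft_force: [0.4, -0.7, -2.0]
grip_width: 0.0218
```

```bash
python3 ft.py 3
```

```text
F [-0.134 -0.138 -1.254] [0.62  0.425 0.58 ] M [-0.047 -0.113  0.007] P [0.57  0.246 0.201] 18.4
```

step_arm --pt "1 0 -0.02 0 0 0 0" --pt "1 0 -0.02 0 0 0 0" --pt "1 0 -0.02 0 0 0 0" --pt "1 0 0 0 0 0 0" --pt "1 0 0 0 0 0 0" --pt "1 0 0 0 0 0 0" --pt "1 0 0 0 0 0 0" --pt "1 0 0 0 0 0 0" --pt "1 0 0 0 0 0 0" --pt "1 0 0 0 0 0 0"

```text
time: 19.45
position: [0.5698, 0.2476, 0.2013]
tool_rot: [0.999, 0.042, 0.0, -0.0]
ft_force: [-0.9, -0.6, -1.4]
grip_width: 0.0215
```

```bash
python3 ft.py 3
```

```text
F [ 0.098 -0.38  -1.259] [0.737 0.17  0.106] M [-0.054 -0.119 -0.002] P [0.57  0.247 0.201] 19.55
```

step_arm --pt "1 0 -0.02 0 0 0 0" --pt "1 0 -0.02 0 0 0 0" --pt "1 0 -0.02 0 0 0 0" --pt "1 0 0 0 0 0 0" --pt "1 0 0 0 0 0 0" --pt "1 0 0 0 0 0 0" --pt "1 0 0 0 0 0 0" --pt "1 0 0 0 0 0 0" --pt "1 0 0 0 0 0 0" --pt "1 0 0 0 0 0 0"

```text
time: 20.6
position: [0.5696, 0.249, 0.2013]
tool_rot: [0.999, 0.042, 0.0, -0.0]
ft_force: [0.3, -1.1, -0.9]
grip_width: 0.0213
```

```bash
python3 ft.py 3
```

```text
F [ 0.469 -0.963 -1.22 ] [0.157 0.219 0.302] M [-0.076 -0.106  0.022] P [0.57  0.249 0.201] 20.7
```

step_arm --pt "1 0 -0.02 0 0 0 0" --pt "1 0 -0.02 0 0 0 0" --pt "1 0 0 0 0 0 0" --pt "1 0 0 0 0 0 0" --pt "1 0 0 0 0 0 0" --pt "1 0 0 0 0 0 0" --pt "1 0 0 0 0 0 0" --pt "1 0 0 0 0 0 0" --pt "1 0 0 0 0 0 0" --pt "1 0 0 0 0 0 0"

```text
time: 21.75
position: [0.5696, 0.2499, 0.2012]
tool_rot: [0.999, 0.042, -0.0, 0.0]
ft_force: [0.3, -3.7, -1.4]
grip_width: 0.0217
```

```bash
python3 ft.py 3; python3 chk.py k 140 220 125 210
```

```text
F [ 0.94  -4.397 -1.778] [0.541 0.502 0.393] M [-0.614 -0.156  0.016] P [0.57  0.25  0.201] 21.85
[0.5696 0.2499 0.2012] [ 0.0606 -4.445  -0.113 ] [-0.7186 -0.1946  0.0436] 21.9
tip [ 0.5947 -0.0351  0.0093]
```

View pics/k1.png

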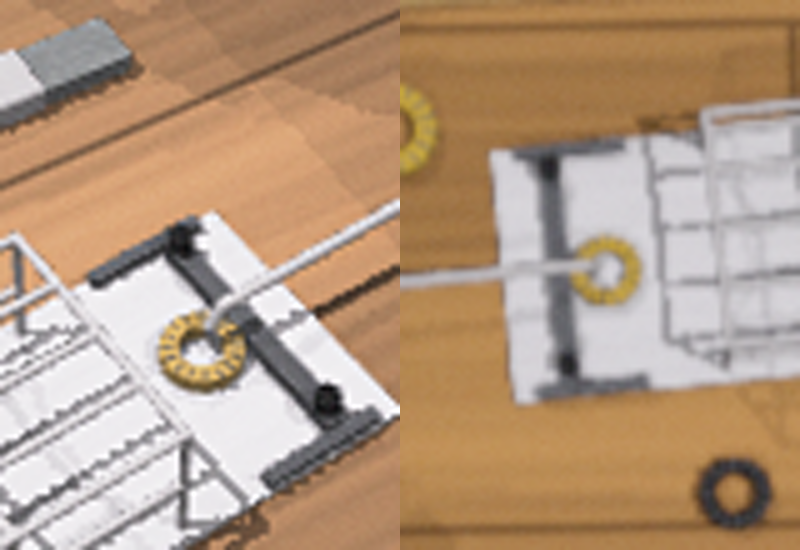

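Contact felt at about 4.4 N. I'll add a little more.

step_arm --pt "1 0 -0.02 0 0 0 0" --pt "1 0 0 0 0 0 0" --pt "1 0 0 0 0 0 0" --pt "1 0 0 0 0 0 0" --pt "1 0 0 0 0 0 0" --pt "1 0 0 0 0 0 0" --pt "1 0 0 0 0 0 0" --pt "1 0 0 0 0 0 0" --pt "1 0 0 0 0 0 0" --pt "1 0 0 0 0 0 0"

```text
time: 23.0
position: [0.5696, 0.2502, 0.2012]
tool_rot: [0.999, 0.042, -0.0, 0.0]
ft_force: [1.2, -5.7, -1.1]
grip_width: 0.0217
```

```bash
python3 ft.py 5
```

```text
F [ 0.925 -5.598 -1.228] [0.46  0.273 0.058] M [-0.863 -0.201  0.044] P [0.57  0.25  0.201] 23.2
```

step_arm --pt "1 0 -0.02 0 0 0 0" --pt "1 0 0 0 0 0 0" --pt "1 0 -0.02 0 0 0 0" --pt "1 0 0 0 0 0 0" --pt "1 0 0 0 0 0 0" --pt "1 0 0 0 0 0 0" --pt "1 0 0 0 0 0 0" --pt "1 0 0 0 0 0 0" --pt "1 0 0 0 0 0 0" --pt "1 0 0 0 0 0 0"

```text
time: 24.25
position: [0.5696, 0.2507, 0.2011]
tool_rot: [0.999, 0.043, -0.0, 0.001]
ft_force: [1.7, -7.5, -1.8]
grip_width: 0.0214
```

```bash
python3 ft.py 6
```

```text
F [ 0.978 -7.418 -1.899] [0.514 0.206 0.222] M [-1.153 -0.29   0.103] P [0.57  0.251 0.201] 24.5
```

step_arm --pt "1 0 -0.02 0 0 0 0" --pt "1 0 0 0 0 0 0" --pt "1 0 0 0 0 0 0" --pt "1 0 0 0 0 0 0" --pt "1 0 0 0 0 0 0" --pt "1 0 0 0 0 0 0" --pt "1 0 0 0 0 0 0" --pt "1 0 0 0 0 0 0" --pt "1 0 0 0 0 0 0" --pt "1 0 0 0 0 0 0"

```text
time: 25.55
position: [0.5696, 0.2509, 0.201]
tool_rot: [0.999, 0.043, -0.0, 0.001]
ft_force: [0.9, -8.4, -2.4]
grip_width: 0.0214
```

```bash
python3 ft.py 14
```

```text
F [ 0.969 -8.706 -1.834] [0.551 0.417 0.597] M [-1.35  -0.308  0.113] P [0.57  0.251 0.201] 26.2
```

The hub was held at about 8.6 N for over a second. Next I'll ease off, centre the prong in the bore and lift it out.

step_arm --pt "1 0 0.03 0 0 0 0" --pt "1 0 0.06 0 0 0 0" --pt "1 0 0.1 0 0 0 0" --pt "1 0 0.1 0 0 0 0" --pt "1 0 0.07 0 0 0 0" --pt "1 0 0 0 0 0 0" --pt "1 0 0 -0.1 0 0 0" --pt "1 0 0 -0.1 0 0 0" --pt "1 0 0 -0.1 0 0 0" --pt "1 0 0 0 0 0 0"

```text
time: 27.25
position: [0.5704, 0.2432, 0.2094]
tool_rot: [0.999, 0.042, 0.001, -0.0]
ft_force: [0.2, 0.1, -0.8]
grip_width: 0.0217
```

```bash
python3 ft.py 2;python3 chk.py l 140 220 125 210
```

```text
F [ 0.148 -0.1   -1.174] [0.051 0.153 0.369] M [ 0.06  -0.123 -0.003] P [0.57  0.243 0.209] 27.3
[0.5702 0.2431 0.209 ] [ 0.1477 -0.8927 -0.848 ] [ 0.0871 -0.0892 -0.0356] 27.35
tip [ 0.5954 -0.0418  0.0169]
```

View pics/l1.png

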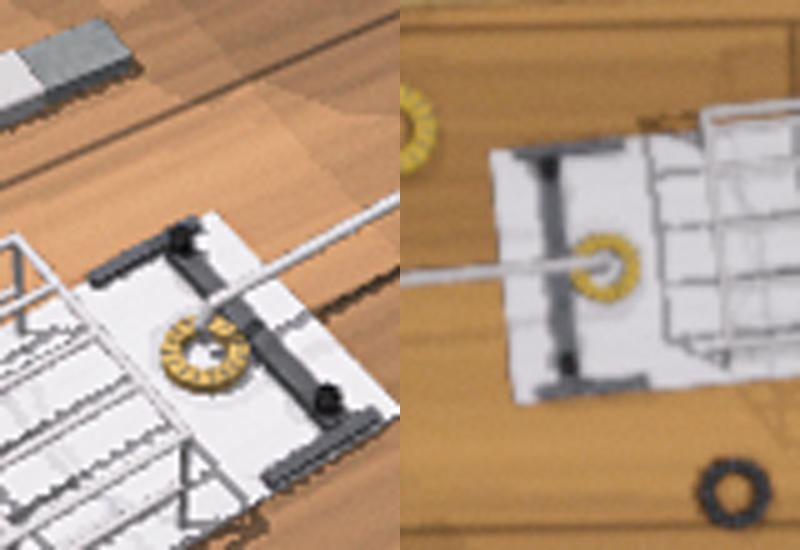

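The shadow around the ring looks wider, so I'll check whether the hub lifted with the prong.

Run:
```python
from h import *
np.set_printoptions(precision=4,suppress=True)
def cloud(z):
    K,R,t=z["K"],z["R"],z["t"]; v,u=np.mgrid[0:384,0:512]
    p=np.stack([u,v,np.ones_like(u)],-1)@np.linalg.inv(K).T*z["d"][...,None]
    return (p-t)@R
for t in "jkl":
  for n in("top","scene"):
    z=load(t,n);C=cloud(z);hsv=cv2.cvtColor(z["p"],cv2.COLOR_RGB2HSV)
    b=(hsv[...,0]>=17)&(hsv[...,0]<=34)&(hsv[...,1]>110)&(hsv[...,2]>80)&(C[...,2]>.005)&(C[...,2]<.04)&(abs(C[...,0]-.6)<.05)&(abs(C[...,1]+.05)<.05)
    q=C[b]; A=np.c_[q[:,:2]-q[:,:2].mean(0),np.ones(len(q))]; f=np.linalg.lstsq(A,q[:,2],rcond=None)[0]
    print(t,n,len(q),q.mean(0),"median z",np.median(q[:,2]),np.percentile(q[:,2],[10,90]),"tilt",f)
```

```text
j top 69 [ 0.593  -0.0524  0.0177] median z 0.01748749197519903 [0.0131 0.0217] tilt [ 0.0012 -0.0462  0.0177]
j scene 101 [ 0.5988 -0.0563  0.0152] median z 0.015626978588088855 [0.0121 0.0177] tilt [-0.0302  0.0231  0.0152]
k top 73 [ 0.5919 -0.0457  0.0179] median z 0.017892662815849805 [0.0138 0.0222] tilt [0.0449 0.0006 0.0179]
k scene 97 [ 0.5966 -0.0503  0.0153] median z 0.015466048477889691 [0.0121 0.0182] tilt [-0.0141  0.0088  0.0153]
l top 71 [ 0.5955 -0.0452  0.0168] median z 0.01687276497720851 [0.0118 0.0214] tilt [-0.0987  0.0039  0.0168]
l scene 104 [ 0.5991 -0.048   0.0149] median z 0.015432119167952302 [0.0116 0.0177] tilt [-0.0066  0.0138  0.0149]
```

The hub is still flat on the tray, with its top at about 17 mm as before. I'll lift clear.

step_arm --pt "1 0 0 -0.2 0 0 0" --pt "1 0 0 -0.3 0 0 0" --pt "1 0 0 -0.4 0 0 0" --pt "1 0 0 -0.5 0 0 0" --pt "1 0 0 -0.5 0 0 0" --pt "1 0 0 0 0 0 0" --pt "1 0 0 0 0 0 0" --pt "1 0 0 0 0 0 0" --pt "1 0 0 0 0 0 0" --pt "1 0 0 0 0 0 0"

```text
time: 28.45
position: [0.57, 0.243, 0.2557]
tool_rot: [0.999, 0.042, -0.001, 0.0]
ft_force: [-0.8, -0.1, -1.4]
grip_width: 0.0217
```

```bash
python3 chk.py m 140 220 125 210
```

```text
[0.57   0.243  0.2557] [-0.7525 -0.098  -1.4129] [ 0.0123 -0.0822 -0.0093] 28.45
tip [ 0.5949 -0.0419  0.0637]
```

View pics/m1.png

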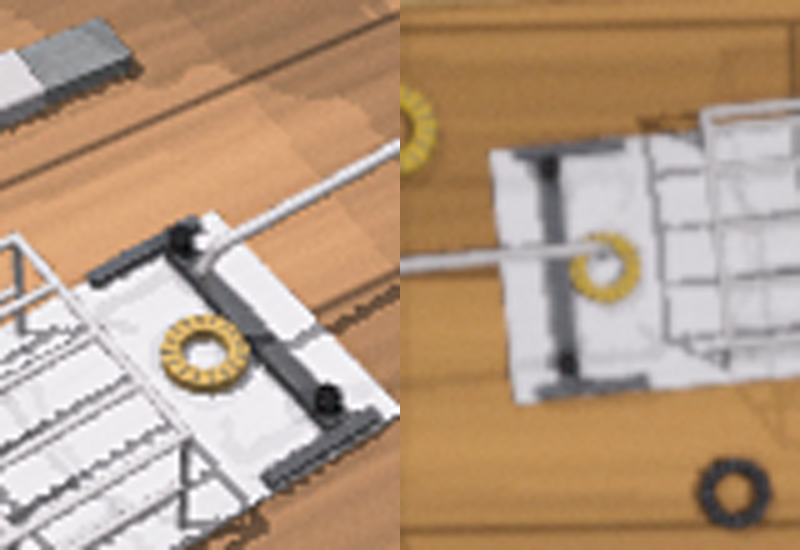

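The hub lies flat and free, centred at scene (203,352), and the rod is clear of it. I'll carry the rod back beside the tray.

step_arm --pt "1 -0.4 0 0 0 0 0" --pt "1 -0.8 0 0 0 0 0" --pt "1 -0.8 -0.1 0 0 0 0" --pt "1 -0.8 -0.1 0 0 0 0" --pt "1 -0.8 0 0 0 0 0" --pt "1 -0.6 0 0 0 0 0.25" --pt "1 0 0 0.5 0 0 0.25" --pt "1 0 0 0.6 0 0 0" --pt "1 0 0 0.6 0 0 0" --pt "1 0 0 0 0 0 0"

```text
time: 29.55
position: [0.4638, 0.2389, 0.2124]
tool_rot: [1.0, 0.007, -0.002, 0.001]
ft_force: [-0.7, -0.3, -0.3]
grip_width: 0.0214
```

```bash
python3 chk.py n 120 210 165 210
```

```text
[0.4638 0.2389 0.2124] [-0.6878 -0.3264 -0.2758] [ 0.0169 -0.0453  0.0019] 29.55
tip [ 0.4683 -0.0472  0.0207]
```

View pics/n1.png

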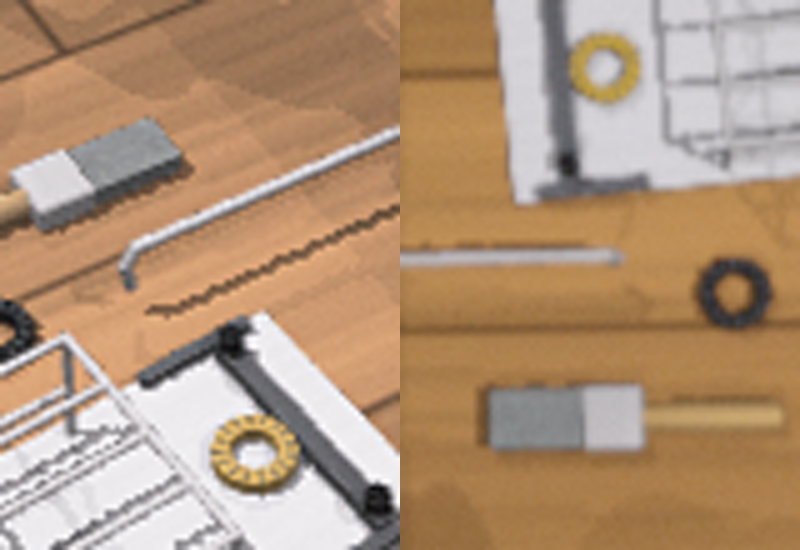

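step_arm --pt "1 0 0 0.3 0 0 0" --pt "1 0 0 0.2 0 0 0" --pt "1 0 0 0.15 0 0 0" --pt "1 0 0 0.08 0 0 0" --pt "1 0 0 0.04 0 0 0" --pt "1 0 0 0 0 0 0" --pt "1 0 0 0 0 0 0" --pt "1 0 0 0 0 0 0" --pt "1 0 0 0 0 0 0" --pt "1 0 0 0 0 0 0"

```text
time: 30.65
position: [0.4651, 0.2392, 0.1946]
tool_rot: [1.0, 0.007, 0.0, -0.0]
ft_force: [-0.1, -0.3, -1.1]
grip_width: 0.0218
```

```bash
python3 ft.py 3
```

```text
F [-0.26  -0.232 -1.716] [0.258 0.068 0.596] M [ 0.07  -0.09   0.008] P [0.465 0.239 0.195] 30.75
```

step_arm --pt "1 0 0 0.06 0 0 0" --pt "1 0 0 0.04 0 0 0" --pt "1 0 0 0 0 0 0" --pt "1 0 0 0 0 0 0" --pt "0.3 0 0 0 0 0 0" --pt "0.3 0 0 0 0 0 0" --pt "0.2 0 0 0 0 0 0" --pt "0.2 0 0 0 0 0 0" --pt "0.2 0 0 0 0 0 0" --pt "0.2 0 0 0 0 0 0"

```text
time: 31.8
position: [0.4651, 0.2392, 0.1919]
tool_rot: [1.0, 0.007, -0.0, 0.0]
ft_force: [-0.3, -0.0, 0.1]
grip_width: 0.0347
```

step_arm --pt "0 0 0 0 0 0 0" --pt "0 0 0 0 0 0 0" --pt "0 0 0 -0.3 0 0 0" --pt "0 0 0 -0.6 0 0 0" --pt "0 0 0 -0.8 0 0 0" --pt "0 0 0 -1 0 0 0" --pt "0 0 0 -1 0 0 0" --pt "0 0 0 -1 0 0 0" --pt "0 0 0 -0.5 0 0 0" --pt "0 0 0 0 0 0 0"

```text
time: 32.8
position: [0.4655, 0.2394, 0.3244]
tool_rot: [1.0, 0.007, 0.003, -0.001]
ft_force: [-0.6, -0.2, -0.5]
grip_width: 0.0433
```

```bash
python3 ft.py 2
python3 - <<'E'
from h import *
grab("p")
a=load("p","scene")["p"][:,:,::-1]; b=load("p","top")["p"][:,:,::-1]
cv2.imwrite("pics/p1.png",np.hstack([cv2.resize(i,None,fx=2,fy=2,interpolation=cv2.INTER_CUBIC) for i in(a[80:330,150:350],b[80:330,140:340])]))
E
```

```text
F [-0.63   0.188  0.229] [0.004 0.396 0.707] M [-0.042 -0.08   0.004] P [0.465 0.239 0.324] 32.85
```

View pics/p1.png

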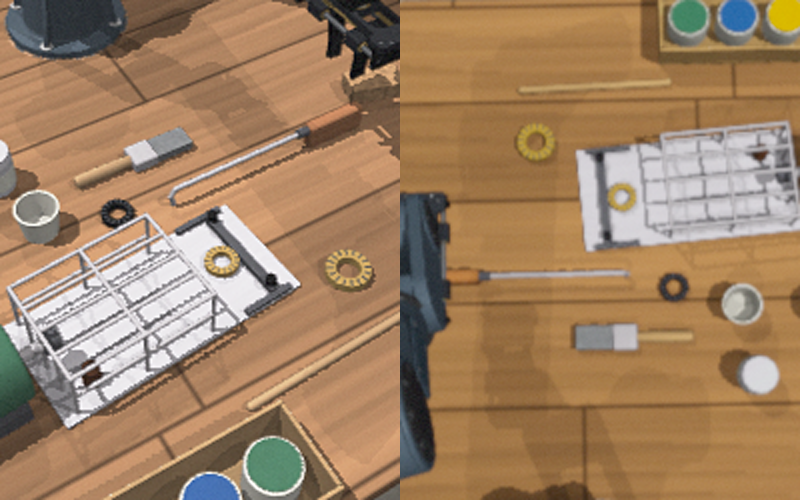

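The rod lies beside the tray, with its hook at left-panel (172,200) and the handle upright on edge. The hub sits at (222,262), outside the mouth against the bar. One last numeric check before handing in.

Run:
```python
from h import *
np.set_printoptions(precision=4,suppress=True)
def cloud(z):
    K,R,t=z["K"],z["R"],z["t"]; v,u=np.mgrid[0:384,0:512]
    p=np.stack([u,v,np.ones_like(u)],-1)@np.linalg.inv(K).T*z["d"][...,None]
    return (p-t)@R
th=np.deg2rad(4.8); gx=np.array([np.sin(th),-np.cos(th)]); gy=np.array([np.cos(th),np.sin(th)]); o=np.array([.6055,-.1145])
for n in("top","scene"):
    z=load("p",n);C=cloud(z);hsv=cv2.cvtColor(z["p"],cv2.COLOR_RGB2HSV);X,Y,Z=C[...,0],C[...,1],C[...,2]
    b=(hsv[...,0]>=17)&(hsv[...,0]<=34)&(hsv[...,1]>110)&(Z>.005)&(Z<.04)&(abs(X-.6)<.05)&(abs(Y+.05)<.05)
    c=(C[b].min(0)+C[b].max(0))/2; print(n,"hub",c,"guard",(c[:2]-o)@gx,(c[:2]-o)@gy,"top z",np.median(C[b][:,2]))
    for nm,lo,hi in(("rod",-.03,.15),("hookend",-.08,-.03),("handle",.19,.29)):
        r=(Z>.005)&(Z<.06)&(abs(X-.467)<.03)&(Y>lo)&(Y<hi); q=C[r]
        print(n,nm,len(q),np.median(q,0) if len(q) else "", np.percentile(q[:,2],95) if len(q) else "", q.min(0) if len(q) else "")
for n in("scene","top"):
    d=np.abs(load("p",n)["p"].astype(int)-load("a",n)["p"]).max(2)>60; cv2.imwrite(f"pics/diff_{n}.png",(d*255).astype(np.uint8))
robot.hand_in()
```

```text
top hub [ 0.5952 -0.0422  0.0194] guard -0.07288859013951855 -0.004216413922831884 top z 0.01822069883280405
top rod 206 [0.4684 0.0528 0.0337] 0.041700604168590144 [ 0.4378 -0.0289  0.005 ]
top hookend 34 [ 0.4681 -0.048   0.0092] 0.03861007094829637 [ 0.4384 -0.0771  0.0056]
top handle 134 [0.4673 0.2142 0.0425] 0.0490480712491167 [0.4404 0.1906 0.0054]
scene hub [ 0.5978 -0.0469  0.0129] guard -0.06804736257471042 -0.0020379135719254438 top z 0.01571177959277494
scene rod 152 [0.4688 0.0561 0.0345] 0.038432961222806726 [ 0.4629 -0.0298  0.0276]
scene hookend 39 [ 0.4696 -0.0469  0.0283] 0.038503453948550585 [ 0.4651 -0.0559  0.0056]
scene handle 336 [0.475  0.2353 0.036 ] 0.043384864976870455 [0.455  0.1902 0.0054]
the job is handed in; nothing more can be done
```

I gripped the rod by its handle, hooked the smaller brass hub through its bore and drew it out of the mouth. I pulled it up against the stop bar, then unhooked it, laid the rod on the bench and handed in at about 33 s. The hand-in gave no verdict.

- **Pull on the bar:** the wrist sensor averaged 7.4 N and then about 8.7 N along the pull, held for well over a second in all. The force on the bar itself is that minus up to about 1 N of drag, because I could not measure it directly. Working the force out from the moment gave about 1 N less at first. Allowing for the rod's vertical load brought it to about 7.2 N, against 7.4 N on the sensor.
- **Hub at the end:** it lies flat on the tray, 68 to 73 mm outside the mouth and 2 to 4 mm off the middle line. The two views disagree by about 5 mm, but both are well inside the limits.
- **Rod at the end:** it lies on the bench with the handle on edge and its top at about 43 mm. The hook is about 45 mm off the tray's side, and the gripper is open and about 0.13 m above the handle.
- **Bystanders:** in the final pictures I saw none out of place. I saved a before/after difference image but did not look at it.

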